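# Stamp the red-framed jar label and hold

## Robot

A 6-joint arm with a two-finger parallel gripper is mounted at the origin on the work surface. World frame = base frame: x ahead of the robot, y to its left, z up, the work surface at z = 0. Lengths are in m, angles in rad, forces in N, time in s.
With the tool pointing down it reaches from about 0.225 to 0.875 m from the base axis. Payload 3.4 kg.
Tool frame: the origin (TCP) lies on the centre line of the jaws, within the pads' length; the fingertips stand 11 mm ahead of it and the grasp point (between the pads) lies 8 mm behind it; z points along the fingers, y is the line along which they close (so a half turn about z gives the same grasp; the last joint's range is limited). The gripper opens to 85 mm and grips with 20 to 120 N. Pads are 22 mm wide; open, the fingers measure 114 mm over their backs; the gripper's body (76 mm by 85 mm) begins 54 mm behind the grasp point. The pads swing forward as they close: fully open they stand 13 mm farther back than shut.
Start: joints at [-1.337, 0.276, 1.505, -0, 1.361, -0.121], TCP at [0.2, -0.539, 0.242] pointing down, gripper open.
Joint ranges: [-2.89, 2.89], [-0.75, 2.08], [0.22, 2.7], [-1.18, 4.32], [0.11, 2.71], [-2.7, 2.7]. Speed limits (rad/s): [2.57, 2.57, 3.14, 3.14, 3.14, 3.14].

## Interface

Orientations are given as a unit quaternion [w, x, y, z].
In Python, from rig import manip, eyes, job gives the robot as it stands.
- The arm moves only by the tool drive_tool, never from a script. Its argument "rows" is a list of rows, each a list of 3 entries, a list of its own where there are three numbers: the turn, a rotation vector about the world's x, y, z in rad, then the shift along the world's x, y, z in cm, then the finger opening in cm, from 0 to 8.54. A call has 1 to 8 rows; each row shifts and turns the commanded pose from where the row before left it; what a row does not reach is not made up. A row lasts 1/8 s, in which the tool goes at most 62.5 mm and 10.7 degrees, less where a joint would pass 70% of its speed; a pose out of reach is approached as far as the arm can. A call is refused whole if a number of a shift passes 6.25 or a number of a turn 0.188, either way. A call with a gripper value outside its range is refused whole. The fingers move at their own pace and stop on an object; "force" is the grip in N (left out, the last holds). Time passes only in rows, so rows that do not move let the fingers close. It gives the time, the measured TCP pose, the force, the opening and the grip force at its end, in the units of the state.
- manip.get_state(): the state, without advancing time (a new reading comes with each control period).
- eyes.get_image(name): name is "scene" or "top" or "wrist"; returns the picture (420x560x3 uint8, red, green, blue); there is no depth.
- eyes.get_calibration(name): a dict with "camera_matrix" (3x3 intrinsics, pixels), "view" (4x4, takes a point from world to camera coordinates). Camera axes: x right, y up, looking along -z (the intrinsics and any distortion apply to the point x, -y, -z); pixel columns grow to the right and rows downward; lengths in m; the calibration is good to about 2 mm. A picture is of the moment at which its call begins: read the wrist's pose just before it. get_calibration takes no time and is no camera call; for the wrist camera it gives the pose at the moment of the call.
- job.sign_off(): hands the job in; it is judged then, once.
The state is a dict: "clock": time; "qpos": joint angles; "qd": joint speeds; "effort": joint torques, N m; "position": TCP position; "ee_rot": TCP orientation; "contact_force": force on the tool from outside, world axes, zero at the start; "moment": the same for the moment, N m; "width": finger opening in m; "gripper_force": force on a finger pad.
Only numpy, scipy, OpenCV 4.12 (cv2) and the standard library are available. Lean on these libraries where they do the work, as an engineer would, in place of code of your own. Each camera call takes 0.05 s, during which the arm holds its last target. There are 200 camera calls.

## Task

Pick up the self-inking stamp by its wooden handle and try it first on the white scrap card: stand it flat and whole on the card, press gently until the sprung foot is about half way in, keep it so for about a second, and lift it well clear. Then set it on the sloping label with the red frame, centred and square inside the frame with its foot flat on the slope, press until the foot is again about half way in, and finish while still holding it pressed there. Leave the other two labels unmarked and do not disturb the other things on the table.

Things in the scene. Friction and masses are not known exactly. Their poses are not given: they have to be found in the camera images.
- stamp: Self-inking hand stamp, loose, about 0.17 kg, standing upright. Origin: centre of the underside of the fully extended foot; z up along the handle, y along the foot's long side. Heights above origin, mm: white sprung foot frame 40 (x) x 60 (y) from 0 to 18, two side cheeks at y = +-30, 22 wide, up to 55; black housing 34 x 48 from 34 to 70 with a red band; handle above
- stamp_handle (a point): Centre of the stamp's pale wooden handle block, the place to grip: 32 (x) x 44 (y) x 52 high, from 70 to 122 mm above the stamp's origin (this point 96 mm above it); axes as stamp
- stamp_foot (a joint): How far the sprung foot is pushed up into the housing, m: 0 fully extended (as at the start), 0.014 fully in. Spring: 2.4 N to start moving, plus 0.6 N per mm (about 6.6 N at half stroke, 10.8 N at full). The foot springs out again when lifted
- stamp_face (a point): Centre of the underside (printing face) of the stamp's foot; it moves with the foot; axes as stamp
- scrap_top (a point): Centre of the top of the scrap card pad: plain white paper on a cork pad, 90 (x) x 110 (y) x 6 thick, fixed flat on the table, z up; 6 mm above the table
- label_red: The label to stamp: white paper with a red frame on a wooden easel fixed to the table, the face sloping 20 degrees down to its front, roughly towards the robot. Origin: frame centre (grey cross) on the face, 45 mm above the table; z the outward normal, y level along the frame's long side, x up the slope. Face 100 (x) x 110 (y) mm; frame inside 46 x 66, outside 56 x 76
- label_green: An identical easel and label with a green frame, not to be stamped; axes as label_red
- label_blue: An identical easel and label with a blue frame, not to be stamped; axes as label_red
- balm_jar: Bystander, loose: small green jar with an aluminium cap, 44 dia. x 45 high, sizes in mm; origin at the centre of its underside
- tea_jar_a: Bystander, loose: green glass tea jar with a wooden lid, 72 dia. x 105 high, sizes in mm; origin at the centre of its underside
- tea_jar_b: Bystander, loose: amber glass tea jar with a wooden lid, 72 dia. x 105 high, sizes in mm; origin at the centre of its underside
- tin: Bystander, loose: red tin with a steel lid, 66 dia. x 70 high, sizes in mm; origin at the centre of its underside
- wood_lid: Bystander, loose: round wooden jar lid lying flat, 92 dia. x 20 high, sizes in mm; origin at the centre of its underside
- scoop: Bystander, loose: small steel spoon with a wooden handle, 150 long, lying flat, sizes in mm; origin near its middle
- cup: Bystander, loose: white ceramic cup, 72 dia. x 70 high, sizes in mm; origin at the centre of its underside
- scrap_card: The scrap card pad itself (see scrap_top); origin at the centre of its underside, on the table
Mind the look-alikes: they are no part of the job. Leave any blue look-alike of the stamp alone.

How it is judged:
By the outcome, as a careful person would: the job done as asked, in the order asked, and still so for the second after the job is handed in, while the arm keeps its last pose, push and grip.
It also fails if it takes over 45 s, if anything falls off the work surface, if the arm or the gripper's body presses on something with over 40 N, if the wrist force passes 120 N, or if a joint passes its speed limit or range.

## Working session

There is one attempt and no reset: what is moved stays moved. The work goes in short steps, Python scripts to look and compute and a tool call to move; the robot and the scene stay as the last step left them, time stands still between calls to the robot, and variables do not carry over. Pictures are saved under pics/ and viewed, at most 10 in all, crops included, and the job is handed in when it is done.

Besides the shell and the picture viewer there is one more tool, called after "Call:" by a JSON object that holds its "fn" and its "kwargs". drive_tool: Moves the arm, as the interface text tells. Its arguments: {"type":"object","properties":{"rows":{"type":"array"},"force":{"type":"number"}},"required":["rows"]}

```bash
mkdir -p pics; python3 - <<'E'
from rig import manip, eyes, job
import cv2,numpy as np,pickle
d={}
for n in("scene","top"):
    im=eyes.get_image(n);d[n]=(im,eyes.get_calibration(n));cv2.imwrite(f"pics/{n}0.png",cv2.cvtColor(im,cv2.COLOR_RGB2BGR))
    print(n,d[n][1])
pickle.dump(d,open("d0.pkl","wb"))
print(manip.get_state())
E
```

```text
scene {'camera_matrix': array([[486.37833478,   0.        , 280.41045434],
       [  0.        , 486.37833478, 209.03646393],
       [  0.        ,   0.        ,   1.        ]]), 'view': array([[ 7.27450896e-01,  6.86159401e-01,  6.85361988e-04,
        -4.14818955e-01],
       [-5.13267837e-01,  5.43491679e-01,  6.64208494e-01,
         2.44729487e-01],
       [ 4.55380414e-01, -4.83530838e-01,  7.47547060e-01,
        -1.63865738e+00],
       [ 0.00000000e+00,  0.00000000e+00,  0.00000000e+00,
         1.00000000e+00]])}
top {'camera_matrix': array([[504.39291206,   0.        , 275.66850998],
       [  0.        , 504.39291206, 209.30419668],
       [  0.        ,   0.        ,   1.        ]]), 'view': array([[-0.02569176, -0.99953091, -0.01667034,  0.00373686],
       [ 0.99479049, -0.02720842,  0.09824251, -0.5799261 ],
       [-0.09865   , -0.01405948,  0.99502287, -1.5334354 ],
       [ 0.        ,  0.        ,  0.        ,  1.        ]])}
{'clock': 0.1, 'qpos': array([-1.33703655e+00,  2.76596295e-01,  1.50601352e+00, -2.82611096e-05,
        1.36071037e+00, -1.20974842e-01]), 'qd': array([ 0.00092614, -0.00170112, -0.00338524, -0.00071275, -0.00035974,
        0.0004039 ]), 'effort': array([ 1.17325308e-03, -4.17700446e+01, -2.46405190e+01, -1.06498533e-04,
        5.83402987e-03, -7.52495026e-06]), 'position': array([ 0.19961475, -0.53875526,  0.24148661]), 'ee_rot': array([-8.61608871e-04,  9.84310723e-01,  1.76441647e-01, -6.24791360e-05]), 'contact_force': array([-0.10335253, -0.8940163 , -0.58610443]), 'moment': array([-0.00374634, -0.06071793,  0.0369965 ]), 'gripper_force': 0.0, 'width': 0.08559882317070638}
```

View pics/scene0.png

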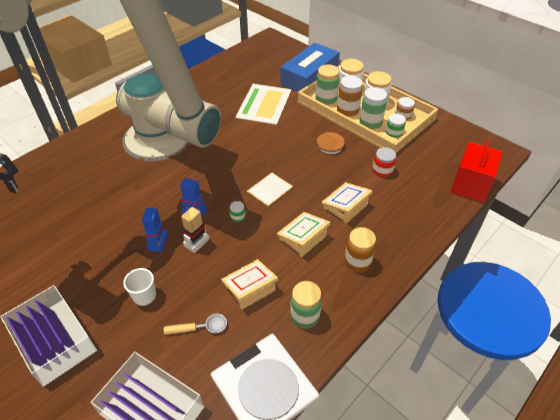

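View pics/top0.png

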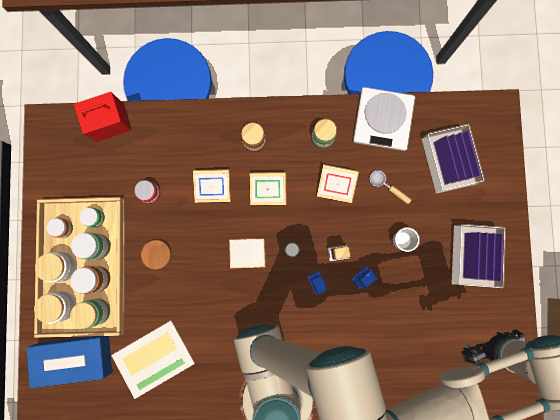

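Scene: the wooden-handled stamp is at about (195,230), or (340,253) in top. The blue look-alikes are at top (317,283) and (365,278). The scrap card is at top (247,253). The red label is at top (338,184), the green at (268,188) and the blue at (211,186). The stamp with the pale wooden handle and white foot fits the description. I'll confirm it in a crop and measure.

```bash
cat > h.py <<'E'
import numpy as np,cv2
def ray(cal,uv):
    K=cal["camera_matrix"];V=cal["view"];uv=np.atleast_2d(uv).astype(float)
    x=(uv[:,0]-K[0,2])/K[0,0];y=(uv[:,1]-K[1,2])/K[1,1]
    d=np.c_[x,-y,-np.ones(len(x))]@V[:3,:3]
    return -V[:3,:3].T@V[:3,3],d
def onplane(cal,uv,z=None,p=None,n=(0,0,1)):
    o,d=ray(cal,uv); p=np.array([0,0,z]) if p is None else p; n=np.array(n)
    return o+d*(((p-o)@n)/(d@n))[:,None]
def proj(cal,P):
    c=np.atleast_2d(P)@cal["view"][:3,:3].T+cal["view"][:3,3]; K=cal["camera_matrix"]
    return np.c_[K[0,2]+K[0,0]*c[:,0]/-c[:,2],K[1,2]-K[1,1]*c[:,1]/-c[:,2]]
def blobs(mask,amin=20):
    cs,_=cv2.findContours(mask.astype(np.uint8),cv2.RETR_EXTERNAL,cv2.CHAIN_APPROX_NONE)
    return sorted([c for c in cs if cv2.contourArea(c)>amin],key=cv2.contourArea,reverse=True)
E
python3 - <<'E'
import pickle;from h import *
d=pickle.load(open("d0.pkl","rb"));im,c=d["top"];hsv=cv2.cvtColor(im,cv2.COLOR_RGB2HSV)
def win(m,x0,x1,y0,y1):
    w=np.zeros_like(m);w[y0:y1,x0:x1]=m[y0:y1,x0:x1];return w
H,S,V=[hsv[...,i].astype(int) for i in range(3)]
for name,m,z in(("scrap",win((V>180)&(S<60),220,275,230,275),.006),
  ("red",win(((H<8)|(H>172))&(S>110)&(V>120),312,364,158,208),.045),
  ("handle",win((H>12)&(H<30)&(S>60)&(V>170),325,360,235,270),.122)):
    for b in blobs(m,15)[:3]:
        r=cv2.minAreaRect(b);P=onplane(c,cv2.boxPoints(r),z);
        print(name,cv2.contourArea(b),r,"\n",P.round(4).tolist(),"c",onplane(c,[r[0]],z).round(4), np.linalg.norm(P[1]-P[0]),np.linalg.norm(P[2]-P[1]))
a=cv2.resize(im[225:300,290:390],None,fx=5,fy=5,interpolation=cv2.INTER_CUBIC)
s=d["scene"][0];b=cv2.resize(s[170:260,135:220],None,fx=4.17,fy=4.17,interpolation=cv2.INTER_CUBIC)[:375]
a=a[:,:440];cv2.imwrite("pics/crop1.png",cv2.cvtColor(np.hstack([a,b]),cv2.COLOR_RGB2BGR))
E
```

```text
scrap 835.0 ((246.5, 252.5), (33.0, 27.0), 0.0) 
 [[0.4087, 0.1353, 0.006], [0.4926, 0.1339, 0.006], [0.4899, 0.0307, 0.006], [0.4061, 0.0326, 0.006]] c [[0.4492 0.0831 0.006 ]] 0.08394928659550856 0.10329509540926442
red 397.0 ((337.05255126953125, 183.72430419921875), (24.7923526763916, 17.682092666625977), 10.784297943115234) 
 [[0.6335, -0.1594, 0.045], [0.6871, -0.1715, 0.045], [0.6706, -0.2457, 0.045], [0.6171, -0.2334, 0.045]] c [[ 0.652  -0.2025  0.045 ]] 0.05500169681317305 0.07607221748587056
handle 132.5 ((341.6756591796875, 252.5540313720703), (10.52153491973877, 14.631509780883789), 80.53767395019531) 
 [[0.4523, -0.177, 0.122], [0.4581, -0.2188, 0.122], [0.4282, -0.2226, 0.122], [0.4224, -0.1809, 0.122]] c [[ 0.4402 -0.1998  0.122 ]] 0.0421812599317005 0.03013610856067197
```

View pics/crop1.png

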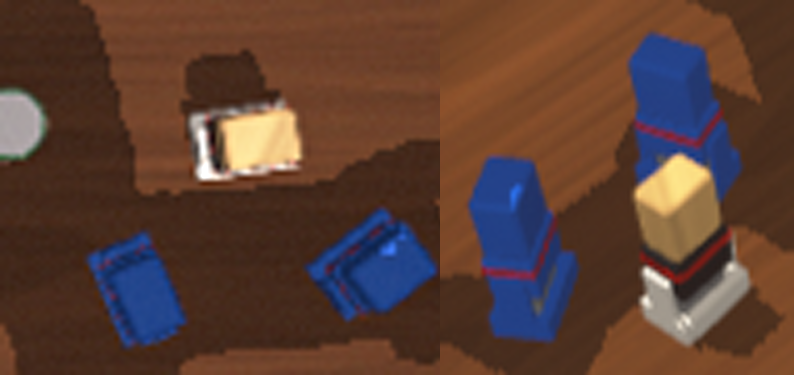

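Crop: the natural-wood handle with white foot and red band, crop (260,140), is the stamp; the two all-blue ones are look-alikes. The measured sizes agree: handle 42x30, card 103x84, frame 76x55 mm. Handle is at about (0.440,-0.200) with yaw about +8°. Moving above it.

Call:
{"fn": "drive_tool", "kwargs": {"rows": [[[0, 0, 0.169], [3, 4.24, 0], 8.5], [[0, 0, 0.169], [3, 4.24, 0], 8.5], [[0, 0, 0.169], [3, 4.24, 0], 8.5], [[0, 0, 0.169], [3, 4.24, 0], 8.5], [[0, 0, 0.169], [3, 4.24, 0], 8.5], [[0, 0, 0.169], [3, 4.24, 0], 8.5], [[0, 0, 0.169], [3, 4.24, 0], 8.5], [[0, 0, 0.169], [3, 4.24, 0], 8.5]]}}

```text
clock: 1.1
position: [0.4404, -0.1984, 0.2421]
ee_rot: [-0.0, 0.655, 0.755, -0.0]
contact_force: [-0.3, -0.9, -0.4]
width: 0.085
gripper_force: 0.0
```

```bash
cat > w.py <<'E'
from h import *
from rig import manip,eyes
from scipy.spatial.transform import Rotation as R
def st():
    s=manip.get_state();q=s["ee_rot"];M=R.from_quat([q[1],q[2],q[3],q[0]]).as_matrix()
    print("t",round(s["clock"],2),"pos",s["position"].round(4),"z",M[:,2].round(4),"yaw y",np.degrees(np.arctan2(M[1,1],M[0,1])).round(2),"F",s["contact_force"].round(2),"w",round(s["width"],4),"g",s["gripper_force"],"q",s["qpos"].round(2));return s,M
def shot(n,f=None):
    c=eyes.get_calibration(n);im=eyes.get_image(n)
    if f:cv2.imwrite(f"pics/{f}.png",cv2.cvtColor(im,cv2.COLOR_RGB2BGR))
    return im,c
E
python3 - <<'E'
from w import *
st();im,c=shot("wrist","w1")
hsv=cv2.cvtColor(im,cv2.COLOR_RGB2HSV).astype(int);H,S,V=hsv[...,0],hsv[...,1],hsv[...,2]
print("exp",proj(c,[[.44,-.2,.122]]))
for b in blobs((H>12)&(H<30)&(S>50)&(V>170),200)[:4]:
    r=cv2.minAreaRect(b);P=onplane(c,cv2.boxPoints(r),.122);e=P[1]-P[0];f=P[2]-P[1]
    print(r,onplane(c,[r[0]],.122).round(4),np.linalg.norm(e),np.linalg.norm(f),np.degrees(np.arctan2(e[1],e[0])))
E
```

```text
t 1.1 pos [ 0.4404 -0.1984  0.2421] z [-1.e-04  1.e-04 -1.e+00] yaw y 8.1 F [-0.31 -0.93 -0.41] w 0.085 g 0.0 q [-0.57  0.14  1.69  0.    1.32 -0.71]
exp [[280.60135796 208.78245125]]
((481.300048828125, 216.39999389648438), (108.2256851196289, 112.25060272216797), 26.56505012512207) [[ 0.6044 -0.1829  0.122 ]] 0.08817435020395266 0.09169010300587904 78.08541777745975
((281.0, 207.0), (50.0, 36.0), 90.0) [[ 0.4401 -0.1985  0.122 ]] 0.028789067617575794 0.04224034210675229 8.181630960907423
((511.0862121582031, 28.965513229370117), (100.48502349853516, 53.06605911254883), 4.763641834259033) [[ 0.5832 -0.046   0.122 ]] 0.033566956952247005 0.07079458472495802 101.24728802525385
```

View pics/w1.png

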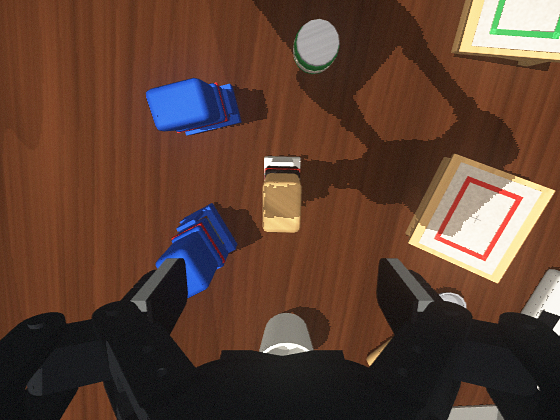

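Wrist view: the wooden handle is centred at (281,207) directly under the tool, yaw 8.2°, agreeing with the top view. The blue ones at (195,105) and (205,250) are clear of the path. Red label cross is at (476,218). Descending with a smaller opening and gripping.

Call:
{"fn": "drive_tool", "kwargs": {"rows": [[[0, 0, 0], [0, 0, -2], 6], [[0, 0, 0], [0, 0, -3], 6], [[0, 0, 0], [0, 0, -3.5], 6], [[0, 0, 0], [0, 0, -3.5], 6], [[0, 0, 0], [0, 0, -3.2], 6], [[0, 0, 0], [0, 0, 0], 2], [[0, 0, 0], [0, 0, 0], 2], [[0, 0, 0], [0, 0, 0], 2]], "force": 70}}

```text
clock: 2.15
position: [0.4405, -0.2005, 0.0915]
ee_rot: [0.001, 0.657, 0.753, 0.0]
contact_force: [0.9, 0.8, -2.0]
width: 0.0311
gripper_force: 69.4
```

```bash
python3 -c "
from w import *
st()"
```

```text
t 2.15 pos [ 0.4405 -0.2005  0.0915] z [ 0.0021 -0.0013 -1.    ] yaw y 7.79 F [ 0.88  0.78 -1.98] w 0.0311 g 69.43073272705078 q [-0.57  0.28  1.92  0.    0.94 -0.71]
```

Call:
{"fn": "drive_tool", "kwargs": {"rows": [[[0, 0, 0], [0, 0, 2.5], 2], [[0, 0, 0], [0, 0, 4], 2], [[0, 0, 0], [0, 0, 4], 2], [[0, 0, -0.03], [0.1, 5, 0], 2], [[0, 0, -0.03], [0.2, 6.2, 0], 2], [[0, 0, -0.03], [0.2, 6.2, 0], 2], [[0, 0, -0.03], [0.2, 6.1, 0], 2], [[0, 0, -0.03], [0.1, 5, 0], 2]]}}

```text
clock: 3.15
position: [0.4478, 0.0872, 0.1966]
ee_rot: [0.001, 0.712, 0.702, 0.001]
contact_force: [0.2, 0.3, -1.5]
width: 0.0308
gripper_force: 69.8
```

```bash
python3 - <<'E'
from w import *
st()
w,c=shot("wrist");s,cs=shot("scene");t,ct=shot("top")
hsv=cv2.cvtColor(w,cv2.COLOR_RGB2HSV).astype(int)
p=proj(cs,[[.449,.083,.1]])[0].astype(int);print(p)
a=cv2.resize(s[max(0,p[1]-80):p[1]+60,p[0]-70:p[0]+70],(400,400),interpolation=cv2.INTER_CUBIC)
b=cv2.resize(w,(400,300));b=np.vstack([b,np.zeros((100,400,3),np.uint8)])
cv2.imwrite("pics/m1.png",cv2.cvtColor(np.hstack([a,b]),cv2.COLOR_RGB2BGR))
E
```

```text
t 3.15 pos [0.4478 0.0872 0.1966] z [ 2.8e-03  3.0e-04 -1.0e+00] yaw y -0.81 F [ 0.15  0.35 -1.48] w 0.0308 g 69.77636218070984 q [0.04 0.13 1.82 0.   1.19 0.05]
[269 165]
```

View pics/m1.png

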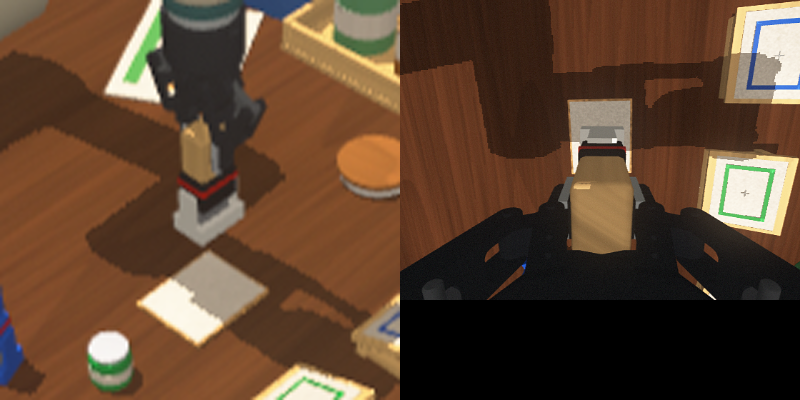

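Stamp held upright (left panel (205,180)) over the card (205,295). Lowering.

Call:
{"fn": "drive_tool", "kwargs": {"rows": [[[0, 0, 0], [0, -0.3, -3], 2], [[0, 0, 0], [0, -0.2, -3.5], 2], [[0, 0, 0], [0, 0, -2.4], 2], [[0, 0, 0], [0, 0, -0.8], 2], [[0, 0, 0], [0, 0, -0.3], 2], [[0, 0, 0], [0, 0, -0.2], 2], [[0, 0, 0], [0, 0, 0], 2]]}}

```text
clock: 4.18
position: [0.4482, 0.0796, 0.0942]
ee_rot: [0.001, 0.712, 0.702, 0.0]
contact_force: [-2.4, -1.0, 3.4]
width: 0.0312
gripper_force: 70.3
```

```bash
python3 -c "
from w import *
st()"
```

```text
t 4.17 pos [0.4482 0.0796 0.0942] z [ 1.5e-03 -6.0e-04 -1.0e+00] yaw y -0.78 F [-2.36 -1.01  3.42] w 0.0312 g 70.27772784233093 q [ 0.02  0.24  1.98 -0.    0.93  0.04]
```

Call:
{"fn": "drive_tool", "kwargs": {"rows": [[[0, 0, 0], [0, 0, -0.2], 2], [[0, 0, 0], [0, 0, -0.1], 2], [[0, 0, 0], [0, 0, 0], 2]]}}

```text
clock: 4.55
position: [0.4483, 0.0798, 0.0906]
ee_rot: [0.001, 0.712, 0.702, 0.0]
contact_force: [-0.7, -3.4, 4.8]
width: 0.0312
gripper_force: 70.3
```

```bash
python3 - <<'E'
from w import *
st()
s,cs=shot("scene");p=proj(cs,[[.449,.08,.07]])[0].astype(int)
a=cv2.resize(s[p[1]-45:p[1]+45,p[0]-45:p[0]+45],(540,540),interpolation=cv2.INTER_CUBIC)
cv2.imwrite("pics/m2.png",cv2.cvtColor(a,cv2.COLOR_RGB2BGR))
E
```

```text
t 4.55 pos [0.4483 0.0798 0.0906] z [ 1.4e-03 -5.0e-04 -1.0e+00] yaw y -0.78 F [-0.67 -3.36  4.8 ] w 0.0312 g 70.34882068634033 q [ 0.02  0.24  1.98 -0.    0.92  0.04]
```

View pics/m2.png

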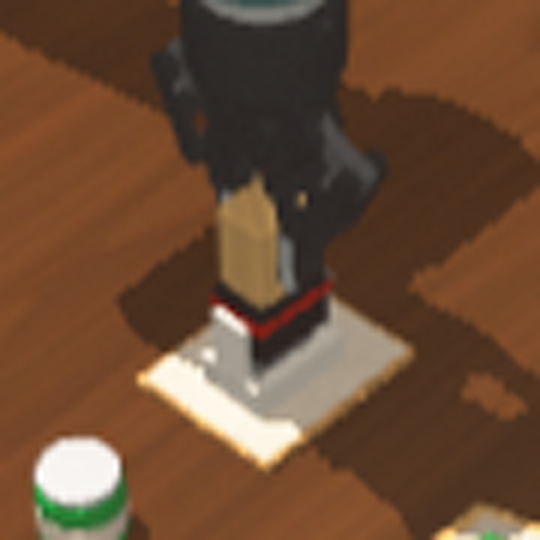

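The stamp stands flat and whole on the card (270,370), foot about half in: 6.9 mm by height, about 6.5 mm by force. Holding it for a second.

Call:
{"fn": "drive_tool", "kwargs": {"rows": [[[0, 0, 0], [0, 0, 0], 2], [[0, 0, 0], [0, 0, 0], 2], [[0, 0, 0], [0, 0, 0], 2], [[0, 0, 0], [0, 0, 0], 2], [[0, 0, 0], [0, 0, 0], 2], [[0, 0, 0], [0, 0, 0], 2], [[0, 0, 0], [0, 0, 0], 2]]}}

```text
clock: 5.48
position: [0.4483, 0.0799, 0.0905]
ee_rot: [0.0, 0.712, 0.702, 0.0]
contact_force: [1.1, -3.0, 4.5]
width: 0.0311
gripper_force: 70.4
```

Call:
{"fn": "drive_tool", "kwargs": {"rows": [[[0, 0, 0], [0, 0, 1], 2], [[0, 0, 0], [0, 0, 3], 2], [[0, 0, 0], [0, 0, 4], 2], [[0, 0, 0], [0, 0, 4], 2], [[0, 0, 0], [0, 0, 3], 2], [[0, 0, 0], [0, 0, 0], 2]]}}

```text
clock: 6.22
position: [0.4479, 0.081, 0.2418]
ee_rot: [0.0, 0.712, 0.702, 0.002]
contact_force: [-0.3, -0.0, -1.8]
width: 0.0313
gripper_force: 70.0
```

```bash
python3 - <<'E'
from w import *
st()
import pickle
# red label from the initial top & scene views: frame outer corners on the tilted plane
d=pickle.load(open("d0.pkl","rb"))
p=np.array([.652,-.2025,.045]);yaw=np.radians(-12.5)
for n,(x0,x1,y0,y1) in(("top",(312,364,158,208)),("scene",(225,275,262,295))):
    im,c=d[n];h=cv2.cvtColor(im,cv2.COLOR_RGB2HSV).astype(int);H,S,V=h[...,0],h[...,1],h[...,2]
    m=((H<8)|(H>172))&(S>110)&(V>120);w=np.zeros_like(m);w[y0:y1,x0:x1]=m[y0:y1,x0:x1]
    b=blobs(w,15)[0].astype(np.float32)
    y_=yaw
    for _ in range(3):
        nrm=[-np.sin(.349)*np.cos(y_),-np.sin(.349)*np.sin(y_),np.cos(.349)]
        ex=np.array([np.cos(.349)*np.cos(y_),np.cos(.349)*np.sin(y_),np.sin(.349)]);ey=np.array([-np.sin(y_),np.cos(y_),0])
        Q=onplane(c,b[:,0],p=p,n=nrm)-p
        r=cv2.minAreaRect(np.c_[Q@ex,Q@ey].astype(np.float32))
        a=r[2] if r[2]<45 else r[2]-90
        ctr=p+ex*r[0][0]+ey*r[0][1]
        # shift along the slope keeps the plane only if p is on it: origin is at z=.045
        p=onplane(c,proj(c,ctr),z=.045)[0];y_+=np.radians(a)
    print(n,"centre",p.round(4),"yaw",np.degrees(y_).round(2),"size",np.round(r[1],4))
E
```

```text
t 6.22 pos [0.4479 0.081  0.2418] z [ 0.0025  0.0021 -1.    ] yaw y -0.8 F [-0.28 -0.04 -1.84] w 0.0313 g 70.04328846931458 q [0.02 0.09 1.74 0.   1.3  0.04]
top centre [ 0.6519 -0.2023  0.045 ] yaw -12.58 size [0.0551 0.0756]
scene centre [ 0.6518 -0.2023  0.045 ] yaw -12.8 size [0.0759 0.055 ]
```

The trial print is done and the stamp is clear. Both views agree on the red frame: centre (0.652,-0.202,0.045), yaw -12.7°, size 76x55. Moving to a tilted hover about 60 mm off the face.

Call:
{"fn": "drive_tool", "kwargs": {"rows": [[[0, 0, -0.104], [2.5, -4.5, 0], 2], [[0, 0, -0.104], [2.6, -4.5, 0], 2], [[-0.0256, -0.1135, 0], [2.6, -4.6, 0], 2], [[-0.0256, -0.1135, 0], [2.6, -4.6, 0], 2], [[-0.0256, -0.1135, 0], [2.5, -4.5, 0], 2], [[0, 0, 0], [2.5, -4.5, -1], 2], [[0, 0, 0], [0, 0, -4.4], 2], [[0, 0, 0], [0, 0, 0], 2]]}}

```text
clock: 7.22
position: [0.5958, -0.1897, 0.179]
ee_rot: [0.128, 0.771, 0.615, 0.105]
contact_force: [0.2, 0.2, -1.7]
width: 0.0312
gripper_force: 70.1
```

```bash
python3 - <<'E'
from w import *
s,M=st()
y=np.radians(-12.7);th=.349
n=np.array([-np.sin(th)*np.cos(y),-np.sin(th)*np.sin(y),np.cos(th)]);ex=np.array([np.cos(th)*np.cos(y),np.cos(th)*np.sin(y),np.sin(th)]);ey=np.cross(n,ex)
T=np.c_[-ey,ex,-n]   # desired tool axes x,y,z (y along ex)
if T[:,1]@M[:,1]<0:T[:,:2]*=-1
print("turn err",R.from_matrix(T@M.T).as_rotvec().round(4))
L=np.array([.6519,-.2023,.045]);dd=s["position"]-L
print("in label axes x,y,z mm",(np.array([ex,ey,n])@dd*1e3).round(1))
crops=[]
for nm in("scene","top"):
    im,c=shot(nm);o=s["position"]-n*.0915
    # expected outline of foot's underside
    q=[o+ex*a+ey*b for a,b in((-.02,-.03),(-.02,.03),(.02,.03),(.02,-.03))]
    print(nm,proj(c,q).round(1).tolist())
    p=proj(c,[o])[0].astype(int);k=im[p[1]-45:p[1]+45,p[0]-45:p[0]+45]
    np.save(f"pics/{nm}1.npy",im);crops.append(cv2.resize(k,(400,400),interpolation=cv2.INTER_CUBIC));print("crop origin",p-45,"scale",400/90)
cv2.imwrite("pics/m3.png",cv2.cvtColor(np.hstack(crops),cv2.COLOR_RGB2BGR))
E
```

```text
t 7.22 pos [ 0.5958 -0.1897  0.179 ] z [ 0.3203 -0.0678 -0.9449] yaw y -12.88 F [ 0.19  0.15 -1.65] w 0.0312 g 70.12709140777588 q [-0.47  0.24  1.77  0.12  0.81 -0.31]Traceback (most recent call last):
  File "<stdin>", line 7, in <module>
  File "scipy/spatial/transform/_rotation.pyx", line 1143, in scipy.spatial.transform._rotation.Rotation.from_matrix
ValueError: Non-positive determinant (left-handed or null coordinate frame) in rotation matrix 0: [[ 0.90266393 -0.43004059 -0.01621475]
 [-0.43011772 -0.90277167 -0.00143649]
 [ 0.01402046 -0.00827092  0.9998675 ]].
```

```bash
cat > lab.py <<'E'
from w import *
y=np.radians(-12.7);th=.349
n=np.array([-np.sin(th)*np.cos(y),-np.sin(th)*np.sin(y),np.cos(th)]);ex=np.array([np.cos(th)*np.cos(y),np.cos(th)*np.sin(y),np.sin(th)]);ey=np.cross(n,ex)
T=np.c_[ey,ex,-n];B=np.array([ex,ey,n]);L=np.array([.6519,-.2023,.045])
def rep():
    s,M=st();print("turn err",R.from_matrix(T@M.T).as_rotvec().round(4),"label xyz mm",(B@(s["position"]-L)*1e3).round(1));return s,M
E
python3 - <<'E'
from lab import *
s,M=rep();crops=[]
for nm in("scene","top"):
    im,c=shot(nm);o=s["position"]-n*.0915
    q=[o+ex*a+ey*b for a,b in((-.02,-.03),(-.02,.03),(.02,.03),(.02,-.03))]
    p=proj(c,[o])[0].astype(int)
    np.save(f"pics/{nm}1.npy",im);k=cv2.resize(im[p[1]-45:p[1]+45,p[0]-45:p[0]+45],(400,400),interpolation=cv2.INTER_CUBIC)
    print(nm,"exp foot corners, crop px",((proj(c,q)-p+45)*400/90).round().tolist(),"crop origin",p-45);crops.append(k)
cv2.imwrite("pics/m3.png",cv2.cvtColor(np.hstack(crops),cv2.COLOR_RGB2BGR))
E
```

```text
t 7.22 pos [ 0.5958 -0.1897  0.179 ] z [ 0.3203 -0.0678 -0.9449] yaw y -12.88 F [ 0.19  0.15 -1.65] w 0.0312 g 70.12709140777588 q [-0.47  0.24  1.77  0.12  0.81 -0.31]
turn err [-0.0083 -0.014   0.0013] label xyz mm [ -8.2  -0.  145.6]
scene exp foot corners, crop px [[141.0, 213.0], [234.0, 164.0], [268.0, 195.0], [174.0, 245.0]] crop origin [196 213]
top exp foot corners, crop px [[238.0, 241.0], [150.0, 224.0], [162.0, 167.0], [251.0, 184.0]] crop origin [292 144]
```

View pics/m3.png

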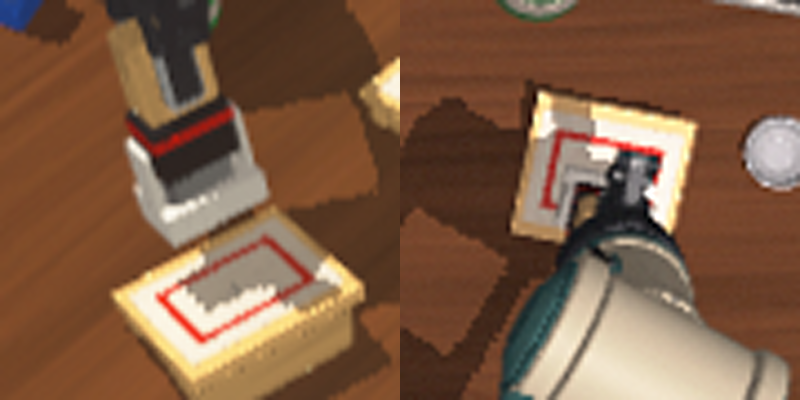

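Left panel: the foot's bottom corners, about (175,247), (268,193) and (140,212), match the predicted (174,245), (268,195) and (141,213), so the stamp sits true in the grip. I'll correct 0.9° of tilt and go to about 8 mm above the face.

Call:
{"fn": "drive_tool", "kwargs": {"rows": [[[-0.0083, -0.014, 0.0013], [0.7, -0.2, 0.3], 2], [[0, 0, 0], [0.5, -0.1, -1.5], 2], [[0, 0, 0], [0.6, -0.1, -1.6], 2], [[0, 0, 0], [0.5, -0.1, -1.25], 2], [[0, 0, 0], [0, 0, 0], 2], [[0, 0, 0], [0, 0, 0], 2]]}}

```text
clock: 8.07
position: [0.6239, -0.1971, 0.1457]
ee_rot: [0.143, 0.767, 0.615, 0.111]
contact_force: [0.3, 0.2, -0.6]
width: 0.0318
gripper_force: 70.3
```

```bash
python3 - <<'E'
from lab import *
s,M=rep();im,c=shot("scene");np.save("pics/s2.npy",im)
p=proj(c,[L])[0].astype(int);k=cv2.resize(im[p[1]-32:p[1]+28,p[0]-40:p[0]+40],(800,600),interpolation=cv2.INTER_CUBIC)
h=(s["position"]-L)@n-.0915;o=s["position"]-n*.0915
f=lambda o,a,b:[o+ex*u+ey*v for u,v in((-a,-b),(-a,b),(a,b),(a,-b))]
print("foot",((proj(c,f(o,.02,.03))-p+[40,32])*10).round().tolist())
print("frame inner",((proj(c,f(L,.023,.033))-p+[40,32])*10).round().tolist(),"outer",((proj(c,f(L,.028,.038))-p+[40,32])*10).round().tolist())
cv2.imwrite("pics/m4.png",cv2.cvtColor(k,cv2.COLOR_RGB2BGR))
E
```

```text
t 8.07 pos [ 0.6239 -0.1971  0.1457] z [ 0.3468 -0.0826 -0.9343] yaw y -12.54 F [ 0.34  0.15 -0.64] w 0.0318 g 70.2625036239624 q [-0.45  0.3   1.79  0.12  0.7  -0.31]
turn err [ 0.0082  0.0141 -0.001 ] label xyz mm [  7.7  -1.1 104.3]
foot [[262.0, 319.0], [469.0, 208.0], [548.0, 280.0], [338.0, 396.0]]
frame inner [[249.0, 343.0], [473.0, 221.0], [563.0, 304.0], [334.0, 431.0]] outer [[223.0, 343.0], [480.0, 203.0], [590.0, 304.0], [326.0, 451.0]]
```

View pics/m4.png

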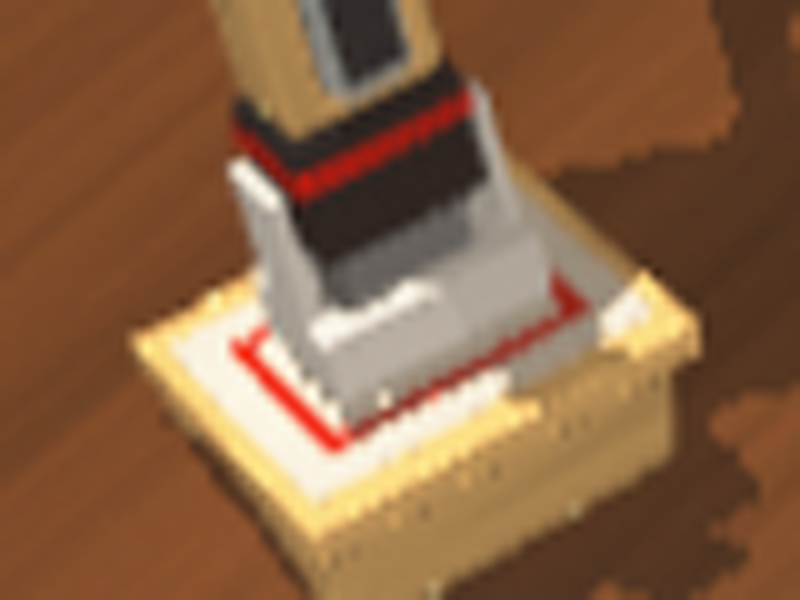

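The foot hovers over the frame (frame corners at (235,350), (335,445), (590,305), as predicted). The pose is off by about 8 mm and 0.9°, possibly not settled, so I'll wait briefly and re-read.

Call:
{"fn": "drive_tool", "kwargs": {"rows": [[[0, 0, 0], [0, 0, 0], 2], [[0, 0, 0], [0, 0, 0], 2], [[0, 0, 0], [0, 0, 0], 2]]}}

```text
clock: 8.5
position: [0.6238, -0.1971, 0.1461]
ee_rot: [0.143, 0.767, 0.615, 0.111]
contact_force: [0.0, 0.1, -1.7]
width: 0.0314
gripper_force: 70.3
```

```bash
python3 -c "
from lab import *
rep()"
```

```text
t 8.5 pos [ 0.6238 -0.1971  0.1461] z [ 0.3473 -0.0828 -0.9341] yaw y -12.54 F [ 0.01  0.07 -1.66] w 0.0314 g 70.26189923286438 q [-0.45  0.3   1.79  0.12  0.7  -0.31]
turn err [ 0.0085  0.0146 -0.0009] label xyz mm [  7.7  -1.1 104.8]
```

Call:
{"fn": "drive_tool", "kwargs": {"rows": [[[0.0085, 0.0146, -0.0009], [-0.4, 0.15, 0], 2], [[0, 0, 0], [0, 0, -0.6], 2], [[0, 0, 0], [0, 0, -0.54], 2], [[0, 0, 0], [0, 0, 0], 2], [[0, 0, 0], [0, 0, 0], 2], [[0, 0, 0], [0, 0, 0], 2]]}}

```text
clock: 9.25
position: [0.6199, -0.1956, 0.1346]
ee_rot: [0.136, 0.769, 0.615, 0.108]
contact_force: [0.6, 0.2, -2.6]
width: 0.0314
gripper_force: 70.3
```

```bash
python3 - <<'E'
from lab import *
s,M=rep();im,c=shot("scene");np.save("pics/s3.npy",im)
p=proj(c,[L])[0].astype(int);k=cv2.resize(im[p[1]-32:p[1]+28,p[0]-40:p[0]+40],(800,600),interpolation=cv2.INTER_CUBIC)
o=s["position"]+M[:,2]*.0915
f=lambda o,a,b,e,g:[o+e*u+g*v for u,v in((-a,-b),(-a,b),(a,b),(a,-b))]
g=lambda P:((proj(c,P)-p+[40,32])*10+5).round().tolist()
print("foot",g(f(o,.02,.03,M[:,1],M[:,0])),"foot top z18",g(f(o-M[:,2]*.018,.02,.03,M[:,1],M[:,0])))
print("outer",g(f(L,.028,.038,ex,ey)))
cv2.imwrite("pics/m5.png",cv2.cvtColor(k,cv2.COLOR_RGB2BGR))
E
```

```text
t 9.25 pos [ 0.6199 -0.1956  0.1346] z [ 0.3335 -0.0751 -0.9398] yaw y -12.7 F [ 0.64  0.25 -2.62] w 0.0314 g 70.26161313056946 q [-0.46  0.32  1.8   0.12  0.69 -0.32]
turn err [-0.     -0.0001 -0.    ] label xyz mm [-0.1 -0.5 95.4]
foot [[264.0, 336.0], [468.0, 225.0], [547.0, 298.0], [338.0, 413.0]] foot top z18 [[247.0, 281.0], [453.0, 170.0], [531.0, 241.0], [321.0, 357.0]]
outer [[228.0, 348.0], [485.0, 208.0], [595.0, 309.0], [331.0, 456.0]]
```

View pics/m5.png

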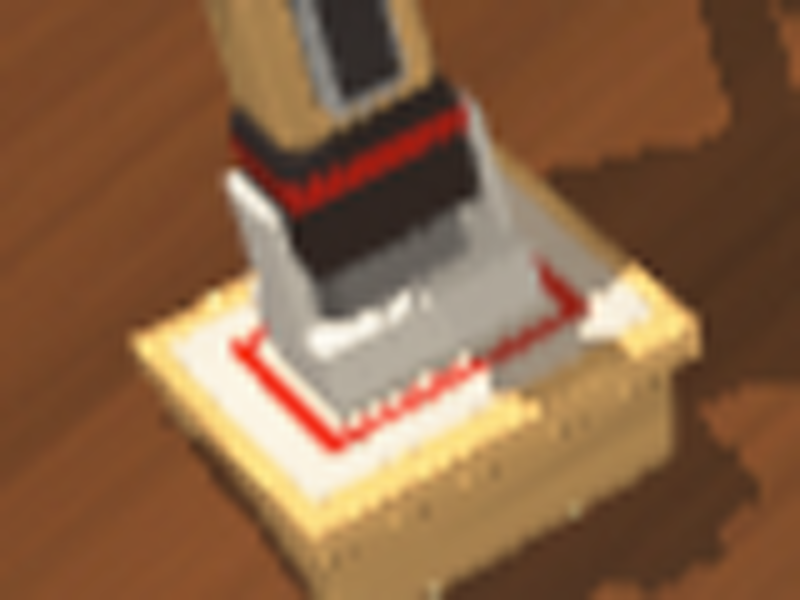

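The foot's near corner (340,412) matches the prediction (338,413), the frame matches within about 1 mm, and the orientation is exact. Pressing 11 mm along the normal.

Call:
{"fn": "drive_tool", "kwargs": {"rows": [[[0, 0, 0], [0.1, -0.02, -0.28], 2], [[0, 0, 0], [0.1, -0.02, -0.28], 2], [[0, 0, 0], [0.1, -0.02, -0.28], 2], [[0, 0, 0], [0.06, -0.02, -0.18], 2], [[0, 0, 0], [0, 0, 0], 2], [[0, 0, 0], [0, 0, 0], 2]]}}

```text
clock: 10.05
position: [0.6235, -0.1963, 0.1246]
ee_rot: [0.136, 0.769, 0.615, 0.108]
contact_force: [-2.8, 0.5, 3.4]
width: 0.0313
gripper_force: 71.1
```

```bash
python3 - <<'E'
from lab import *
s,M=rep();print("F label",(B@s["contact_force"]).round(2));im,c=shot("scene");np.save("pics/s4.npy",im)
p=proj(c,[L])[0].astype(int);k=cv2.resize(im[p[1]-32:p[1]+28,p[0]-40:p[0]+40],(800,600),interpolation=cv2.INTER_CUBIC)
g=lambda P:((proj(c,P)-p+[40,32])*10+5).round().tolist()
o=s["position"]-n*.0845
f=lambda o,a,b:[o+ex*u+ey*v for u,v in((-a,-b),(-a,b),(a,b),(a,-b))]
print("foot",g(f(o,.02,.03)),"inner",g(f(L,.023,.033)))
cv2.imwrite("pics/m6.png",cv2.cvtColor(k,cv2.COLOR_RGB2BGR))
E
```

```text
t 10.05 pos [ 0.6235 -0.1963  0.1246] z [ 0.3337 -0.0751 -0.9397] yaw y -12.7 F [-2.82  0.49  3.4 ] w 0.0313 g 71.10918760299683 q [-0.45  0.33  1.8   0.13  0.67 -0.32]
turn err [-0.      0.0001 -0.0001] label xyz mm [-0.1 -0.4 84.7]
F label [-1.52 -0.15  4.17]
foot [[268.0, 347.0], [472.0, 236.0], [550.0, 309.0], [342.0, 424.0]] inner [[254.0, 348.0], [478.0, 226.0], [568.0, 309.0], [339.0, 436.0]]
```

View pics/m6.png

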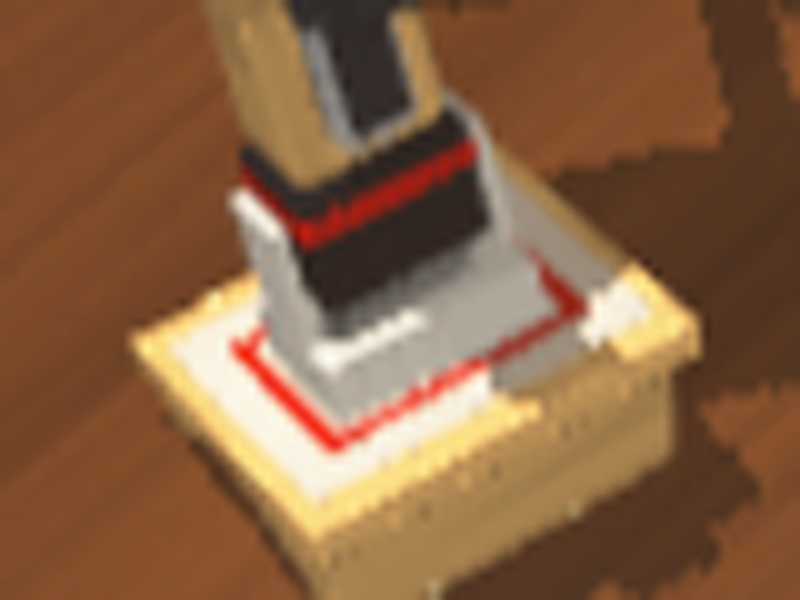

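The foot is flat, square and inside the red frame (near corner (340,425), even gaps), pressed about 6.8 mm of 14 by height and about 5.6 by force. The arm is steady, so I'm handing in.

```bash
python3 -c "
from lab import *
from rig import job
rep();print(job.sign_off())"
```

```text
t 10.1 pos [ 0.6235 -0.1964  0.1246] z [ 0.3337 -0.0752 -0.9397] yaw y -12.69 F [-1.64  1.35  3.8 ] w 0.0315 g 71.10994577407837 q [-0.45  0.33  1.8   0.13  0.67 -0.32]
turn err [ 0.      0.0001 -0.0001] label xyz mm [-0.  -0.4 84.7]
the job is handed in; nothing more can be done
None
```

I tried the stamp on the scrap card (about half in, held for over a second, then lifted clear), set it centred and square in the red frame, and handed in at about 10 s of 45 with it still held pressed about half way; no verdict came back.

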